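# Press a board carrier home on the test rail and hold it

## Robot

A 6-joint arm with a two-finger parallel gripper is mounted at the origin on a cart in front of the work surface, level with it; the furniture and walls round the work are solid. World frame = base frame: x ahead of the robot, y to its left, z up, the work surface at z = 0. Lengths are in m, angles in rad, forces in N, time in s.
With the tool pointing down it reaches from about 0.25 to 0.85 m from the base axis. Payload 12.5 kg.
Tool frame: the origin (TCP) lies at the very end of the fingers, on their centre line; the grasp point (between the pads) lies 19 mm behind it (robot.pinch_z is the distance from the TCP to the grasp point, in m); z points along the fingers, y is the line along which they close (so a half turn about z gives the same grasp; the last joint's range is limited). The gripper opens to 93 mm and grips with 3 to 60 N. Pads are 15 mm wide; open, the fingers measure 128 mm over their backs; the gripper's body (75 mm by 188 mm) begins 65 mm behind the grasp point.
Start: joints at [1.227, 0.351, 1.652, -0, 1.139, -0.085], TCP at [0.141, 0.532, 0.219] pointing down, gripper open.
Joint ranges: [-2.75, 2.75], [-0.79, 2.1], [0.01, 2.65], [-1.57, 4.71], [0.07, 3.14], [-2.87, 2.87]. Speed limits (rad/s): [2.22, 2.22, 2.79, 3.14, 3.14, 3.14].

## Interface

Orientations are given as a unit quaternion [x, y, z, w].
In Python, from rig import robot, eyes, spotter gives the robot as it stands.
- The arm moves only by the tool drive_tool, never from a script. Its argument "increments" is a list of rows, each a list of 2 entries, a list of its own where there are three numbers: the shift along the tool's x, y, z as a fraction of full scale, then the turn, a rotation vector about the tool's x, y, z as a fraction of full scale. A call has 1 to 12 rows; each row shifts and turns the commanded pose from where the row before left it, along the tool's axes as they then stand; what a row does not reach is not made up. Full scale, the value 1, is 0.4 m for a shift and 180 degrees for a turn. A row lasts 1/8 s, in which the tool goes at most 62.5 mm and 10.7 degrees, less where a joint would pass 70% of its speed; a pose out of reach is approached as far as the arm can. A call with a number of a shift or a turn outside -1 to 1 is refused whole. A call with a gripper value outside its range is refused whole. "hand" is the finger opening in mm, from 0 to 93, set as the call begins (left out, the last holds). The fingers move at their own pace and stop on an object; "newtons" is the grip in N (left out, the last holds). Time passes only in rows, so rows that do not move let the fingers close. It gives the time, the measured TCP pose, the force, the opening and the grip force at its end, in the units of the state.
- robot.get_obs(): the state, without advancing time (a new reading comes with each control period).
- eyes.grab_frame(name): name is "scene" or "top" or "wrist"; returns a dict with "pixels" (480x640x3 uint8, blue, green, red), "range_z" (480x640 float32, m along the optical axis (not along the pixel's ray), 0 where there is no reading), "fx", "fy", "cx", "cy" (pixels), "eye" and "attitude" of the camera in the world; the wrist camera has in their place "hand_eye" (4x4, takes a point from camera to tool coordinates, whose origin is the TCP and whose axes are the flange's). Camera axes: x right, y down, z forward; pixel columns grow to the right and rows downward; lengths in m; the calibration is good to about 2 mm. The wrist camera is an equidistant fisheye: a pixel r from the principal point sees the ray r / f radians off the axis. A picture is of the moment at which its call begins: read the wrist's pose just before it.
- robot.job_done(): hands the job in; it is judged then, once.
Trained networks look in a picture, given as the dict that the camera call returned (one of the last four; its "shot" number tells which), for a name from the list of things; names that differ only in an ending like _2 or _b are one class to them, and where a whole thing is asked for, a point or a joint stands for the part that bears it (a point fixed in the world has none). Each returns a list of dicts, best first, with "p" (0 to 1); they miss things now and then, are a little off and sometimes report something else, mostly with a low value. They report only what shows in the picture. A call takes as long as a camera call.
- spotter.find_in(picture, target): "at" ([x, y, z] in m, in the coordinates of the camera as it stood for that picture, good to about 4 mm: the middle of the surface that is visible of it).
- spotter.landmark_of(picture, target): "at" ([x, y, z] in m, in the coordinates of the camera as it stood for that picture, good to about 4 mm: a listed point, or the origin of a listed thing).
The state is a dict: "clock": time; "qpos": joint angles; "qvel": joint speeds; "joint_torque": joint torques, N m; "tool_pos": TCP position; "tcp_rot": TCP orientation; "force": force on the tool from outside, world axes, zero at the start; "wrist_torque": the same for the moment, N m; "grip_width": finger opening in m; "grip_force": force on a finger pad.
Only numpy, scipy, OpenCV 4.12 (cv2) and the standard library are available. Lean on these libraries where they do the work, as an engineer would, in place of code of your own. Each camera call takes 0.05 s, during which the arm holds its last target. There are 200 camera calls.

## Task

Take the long board carrier (the one with the larger board) off the parking rack and hook it over the bar of the test rail, so that it sits on the bar clear of the spring plunger. Then slide it along the bar against the plunger until it meets the two stop pads squarely, without ramming them, and finish while still gripping the carrier and pressing it against the pads; do not let go. Leave the short carrier and the other things on the bench where they are.

Things in the scene. Friction and masses are not known exactly. Their poses are not given: they have to be found in the camera images.
- test_rail: Fixed test rail: base plate 90 x 320 x 10 mm, above it a level square bar 16 x 16 mm along its y axis (x = 0). Origin: centre of underside, z up. Bar top 118 mm above the origin, free from y = -145 mm (end post, no wider or higher than the bar) to the plunger. End block at +y (60 mm wide in x, y 105 to 150 mm, top at 144 mm) bears plunger and stop pads, which face -y: carriers slide towards +y.
- stop_pads: Hard stop: two fixed round steel pads, 13 mm diameter, 10 mm proud of the end block, at x = +18 and -18 mm beside the bar, 11 mm below its top. Origin: in the plane of the pads' faces (fixture y = 95 mm), on the bar's centre line, level with the bar's top; axes as the test rail's. The long carrier is home when its end face lies in this plane, its origin at y = -40 mm.
- plunger (a joint): Spring plunger: steel pin, 12 mm diameter, along the bar, axis 11 mm above the bar's top, sticking out 13 mm beyond the pads' faces to meet the carrier's end. 0 = fully out; grows in m as pushed in towards +y, about 0.013 when the carrier meets the pads (mechanical limit 0.016). Spring force 2 N at 0, 500 N/m more, so about 8 N at the pads.
- long_carrier: LONG grey board carrier: 80 mm along y (bar direction), 0.15 to 0.3 kg, larger board (72 mm). Saddle block 48 mm wide (x), 22 mm high, with a through slot along y open below, 24 mm wide. Origin: middle of the slot's roof, which sits on the bar; z up. Cheeks reach 22 mm, the plate behind (+x) 75 mm below it. Grip tab on top, centred: 16 mm (x) x 36 mm (y), 22 to 58 mm above origin.
- short_carrier: SHORT grey carrier, same section, tab, origin and axes but 50 mm along y, with the smaller board. It stays on the rack.
- rack: Fixed parking rack: base 80 x 270 mm, level square bar 16 x 16 mm along its y axis on two end posts, bar top 100 mm above the origin (centre of underside). The two carriers hang on it, about 72 mm either side of its middle; which is where varies. Either way round on the test rail is fine.
- flux_jar: Small round jar, 44 mm diameter, 34 mm high, bystander; origin: centre of underside.
- solder_reel: Reel of solder, 49 mm diameter, 30 mm high, bystander; origin: centre of underside.
- film_tape: Roll of tape, 61 mm diameter, 19 mm high, bystander; origin: centre of underside.
- multimeter: Multimeter lying on its back, 138 x 72 x 46 mm, bystander; origin: centre of underside.

How it is judged:
By the outcome, as a careful person would: the job done as asked, in the order asked, and still so for the second after the job is handed in, while the arm keeps its last pose, push and grip.
It also fails if it takes over 48 s, if anything falls off the work surface, if the arm or the gripper's body presses on something with over 40 N, if the wrist force passes 120 N, or if a joint passes its speed limit or range.

## Working session

There is one attempt and no reset: what is moved stays moved. The work goes in short steps, Python scripts to look and compute and a tool call to move; the robot and the scene stay as the last step left them, time stands still between calls to the robot, and variables do not carry over. Pictures are saved under pics/ and viewed, at most 10 in all, crops included, and the job is handed in when it is done.

Besides the shell and the picture viewer there is one more tool, called as name(argument=value, ...) on one line, values as JSON. drive_tool: Moves the arm, as the interface text tells. Its arguments: {"type":"object","properties":{"increments":{"type":"array","items":{"type":"array"}},"hand":{"type":"number"},"newtons":{"type":"number"}},"required":["increments"]}

```bash
mkdir -p pics
cat > h.py <<'E'
import numpy as np,cv2
from scipy.spatial.transform import Rotation as R
from rig import robot,eyes,spotter
def cam(n):
    o=robot.get_obs(); p=eyes.grab_frame(n); 
    if n=='wrist':
        T=np.eye(4);T[:3,:3]=R.from_quat(o['tcp_rot']).as_matrix();T[:3,3]=o['tool_pos'];T=T@np.array(p['hand_eye'])
    else:
        T=np.eye(4);a=np.array(p['attitude']);T[:3,:3]=a if a.shape==(3,3) else R.from_quat(a).as_matrix();T[:3,3]=p['eye']
    return p,T
def cloud(p,T):
    v,u=np.mgrid[0:480,0:640];z=p['range_z']
    c=np.stack([(u-p['cx'])/p['fx']*z,(v-p['cy'])/p['fy']*z,z],-1)
    w=c@T[:3,:3].T+T[:3,3]; w[z==0]=np.nan; return w
E
python3 - <<'E'
from h import *
o=robot.get_obs();print(o['clock'],o['tool_pos'],o['tcp_rot'],o['force'],o['grip_width'])
ims=[]
for n in ['scene','top']:
    p,T=cam(n);print(n,T[:3,3],p['attitude'],p['fx']);np.save(n+'.npy',cloud(p,T))
    cv2.imwrite(f'pics/{n}0.png',p['pixels'])
    for t in ['test_rail','stop_pads','long_carrier','short_carrier','rack','multimeter','flux_jar','solder_reel','film_tape']:
        r=spotter.landmark_of(p,t)
        for x in r[:2]: print(t,round(x['p'],2),np.round(T[:3,:3]@x['at']+T[:3,3],3))
E
```

```text
0.0 [0.14061851 0.53138543 0.21811262] [ 1.29034398e-01  9.91639956e-01 -5.55682864e-04 -1.17940559e-04] [-0.13076465  0.54960185 -0.26749231] 0.09293133998898792
scene [-0.06183804 -0.83088164  0.53762513] [ 0.79711642 -0.26439686  0.17885946 -0.51255147] 446.8818383715716
test_rail 0.91 [0.535 0.155 0.003]
stop_pads 0.45 [0.561 0.251 0.119]
long_carrier 0.77 [ 0.504 -0.296  0.098]
short_carrier 0.75 [ 0.527 -0.148  0.1  ]
rack 0.88 [ 0.515 -0.217  0.005]
multimeter 0.84 [ 0.727 -0.358 -0.002]
multimeter 0.4 [ 0.506 -0.299  0.102]
flux_jar 0.71 [ 0.387 -0.     0.004]
solder_reel 0.55 [ 0.711 -0.114  0.001]
solder_reel 0.21 [ 0.502 -0.294  0.101]
film_tape 0.48 [0.736 0.024 0.001]
top [ 0.35522706 -0.00965149  1.01204388] [-0.67779305  0.72711712 -0.08086252  0.07320202] 453.1274417710038
test_rail 0.62 [ 0.534  0.157 -0.003]
stop_pads 0.66 [0.563 0.25  0.12 ]
long_carrier 0.71 [ 0.506 -0.298  0.099]
short_carrier 0.93 [ 0.523 -0.15   0.098]
rack 0.94 [ 0.515 -0.219 -0.001]
rack 0.32 [0.561 0.251 0.12 ]
multimeter 0.75 [ 0.726 -0.358 -0.   ]
flux_jar 0.79 [ 0.386 -0.008 -0.002]
solder_reel 0.72 [ 0.71  -0.107 -0.002]
film_tape 0.91 [0.74  0.029 0.002]
```

View pics/scene0.png

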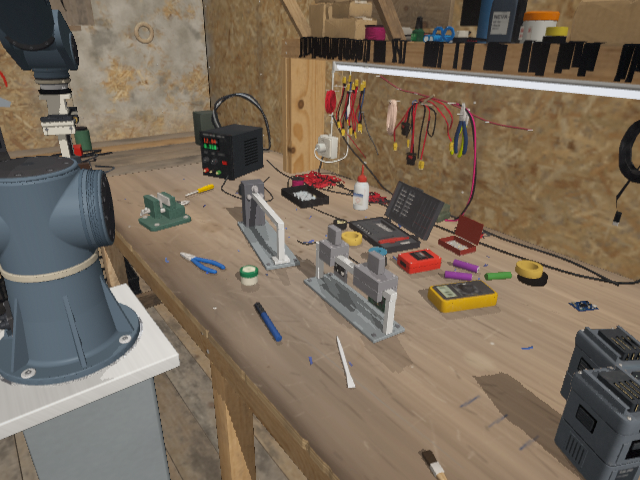

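View pics/top0.png

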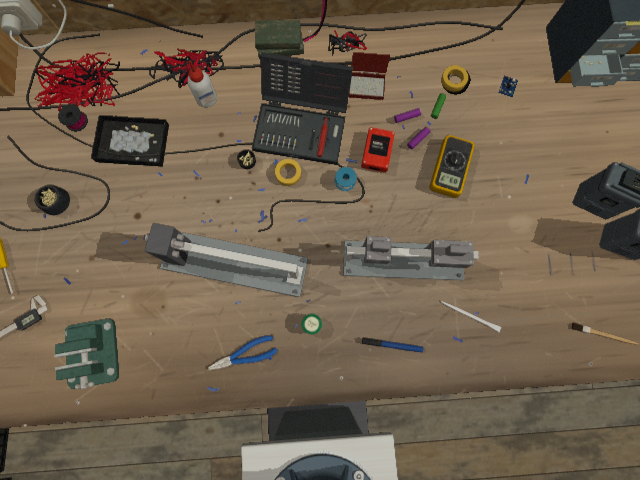

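The scene view shows the rack in front with both carriers. The top view puts the long carrier at the rack's right end, around (452,252), and the test rail on the left, with its end block at (163,243) and its free end at (300,275). Next I fit the geometry from the depth data.

```bash
cat > fit.py <<'E'
from h import *
def rect(n,xl,yl,zl):
    w=np.load(n+'.npy').reshape(-1,3);m=np.ones(len(w),bool)
    for i,l in enumerate((xl,yl,zl)): m&=(w[:,i]>l[0])&(w[:,i]<l[1])
    q=w[m]; (c,s,a)=cv2.minAreaRect((q[:,:2]*1000).astype(np.float32));
    print(n,len(q),'c',np.round(c,1),'size',np.round(s,1),'ang',round(a,2),'zmed',np.round(np.median(q[:,2])*1000,1),'mean',np.round(q.mean(0)*1000,1))
    return q
if __name__=='__main__':
  for n in('top','scene'):
    print('tab long');rect(n,(.46,.56),(-.36,-.24),(.145,.17))
    print('tab short');rect(n,(.46,.56),(-.21,-.1),(.145,.17))
    print('saddle long');rect(n,(.46,.56),(-.37,-.22),(.113,.17))
    print('endblock');rect(n,(.5,.63),(.22,.35),(.135,.155))
    print('rail bar');rect(n,(.45,.6),(0,.235),(.108,.126))
    print('rail base');rect(n,(.45,.62),(-.02,.35),(.005,.016))
    print('rack bar');rect(n,(.45,.6),(-.37,-.07),(.09,.107))
E
python3 fit.py
```

```text
tab long
top 169 c [ 504.  -298.2] size [34.4 15.4] ang 84.24 zmed 156.4 mean [ 503.7 -297.5  155.7]
tab short
top 171 c [ 522.9 -150.5] size [36.1 16.4] ang 80.71 zmed 156.2 mean [ 522.1 -150.1  155.8]
saddle long
top 971 c [ 504.6 -299.2] size [80.8 48.5] ang 83.24 zmed 121.7 mean [ 502.8 -296.2  127.8]
endblock
top 750 c [565.7 274.5] size [76.7 59.6] ang 74.47 zmed 142.7 mean [566.6 279.5 142.3]
rail bar
top 942 c [525.1 126.9] size [228.1  16.6] ang 74.44 zmed 117.1 mean [524.4 125.8 116.9]
rail base
top 3842 c [542.9 151.3] size [342.5 164.3] ang 85.74 zmed 9.2 mean [525.3 143.9   9.3]
rack bar
top 654 c [ 512.8 -221.5] size [268.5  46.5] ang 82.57 zmed 99.1 mean [ 512.3 -202.2   98.7]
tab long
scene 161 c [ 504.2 -300.1] size [36.2 17.1] ang 84.68 zmed 154.9 mean [ 501.  -302.6  154.1]
tab short
scene 118 c [ 522.9 -151.7] size [37.9 18.3] ang 86.0 zmed 154.9 mean [ 519.8 -155.7  154. ]
saddle long
scene 835 c [ 503.9 -298.5] size [84.5 49.9] ang 83.44 zmed 123.0 mean [ 497.1 -307.3  130. ]
endblock
scene 160 c [564.2 270.2] size [69.5 57.9] ang 75.88 zmed 143.4 mean [564.2 272.8 142. ]
rail bar
scene 278 c [524.3 123.3] size [226.8  18. ] ang 74.7 zmed 117.9 mean [518.5 109.4 116.6]
rail base
scene 1312 c [562.6 148.7] size [323.  150.6] ang 74.34 zmed 10.4 mean [523.7 136.   10.4]
rack bar
scene 742 c [ 513.8 -223. ] size [270.2  50. ] ang 82.8 zmed 99.2 mean [ 500.3 -253.6   98.5]
```

drive_tool(increments=[[[0, 0, 0], [0, 0, 0.057]], [[0, 0, 0], [0, 0, 0.057]], [[0, 0, 0], [0, 0, 0.057]], [[0, 0, 0], [0, 0, 0.057]], [[0, 0, 0], [0, 0, 0.057]], [[0, 0, 0], [0, 0, 0.057]], [[0, 0, 0], [0, 0, 0.057]], [[0, 0, 0], [0, 0, 0.057]], [[0, 0, 0], [0, 0, 0]]])

```text
clock: 2.12
tool_pos: [0.1407, 0.5317, 0.2186]
tcp_rot: [0.748, 0.664, -0.0, -0.0]
force: [0.2, 0.4, -0.6]
grip_width: 0.0933
grip_force: 0.0
```

```bash
cat > go.py <<'E'
from h import *
def go(xyz,yaw):
    """tool y axis to world angle yaw (deg), tool z down"""
    o=robot.get_obs();A=R.from_quat(o['tcp_rot']);c,s=np.cos(np.radians(yaw)),np.sin(np.radians(yaw))
    B=R.from_matrix(np.array([[-s,c,0],[c,s,0],[0,0,-1]]))
    d=A.inv().apply(np.array(xyz)-o['tool_pos']);r=(A.inv()*B).as_rotvec()
    print('t',o['clock'],'pos',np.round(o['tool_pos'],4),'F',np.round(o['force'],1),'T',np.round(o['wrist_torque'],2),'w',o['grip_width'],'g',o['grip_force'])
    print('shift units',np.round(d/.4,4),'turn units',np.round(r/np.pi,4))
if __name__=='__main__':
    import sys;a=list(map(float,sys.argv[1:]));go(a[:3],a[3])
E
python3 go.py .5043 -.299 .219 -6.8
```

```text
t 2.125 pos [0.1407 0.5317 0.2186] F [ 0.2  0.4 -0.6] T [-0.08  0.11  0.04] w 0.09332737744199664 g 0.0
shift units [-1.9537e+00  1.1498e+00 -9.0000e-04] turn units [-0.      0.     -0.0002]
```

drive_tool(increments=[[[-0.097, 0.057, 0], [0, 0, 0]], [[-0.097, 0.057, 0], [0, 0, 0]], [[-0.097, 0.057, 0], [0, 0, 0]], [[-0.097, 0.057, 0], [0, 0, 0]], [[-0.097, 0.057, 0], [0, 0, 0]], [[-0.097, 0.057, 0], [0, 0, 0]], [[-0.097, 0.057, 0], [0, 0, 0]], [[-0.097, 0.057, 0], [0, 0, 0]], [[-0.097, 0.057, 0], [0, 0, 0]], [[-0.097, 0.057, 0], [0, 0, 0]]])

```text
clock: 3.38
tool_pos: [0.3209, 0.1177, 0.2189]
tcp_rot: [0.747, 0.665, 0.0, 0.0]
force: [0.4, 0.4, -0.1]
grip_width: 0.0931
grip_force: 0.0
```

drive_tool(increments=[[[-0.097, 0.057, 0], [0, 0, 0]], [[-0.097, 0.057, 0], [0, 0, 0]], [[-0.097, 0.057, 0], [0, 0, 0]], [[-0.097, 0.057, 0], [0, 0, 0]], [[-0.097, 0.057, 0], [0, 0, 0]], [[-0.097, 0.057, 0], [0, 0, 0]], [[-0.097, 0.057, 0], [0, 0, 0]], [[-0.097, 0.057, 0], [0, 0, 0]], [[-0.097, 0.057, 0], [0, 0, 0]], [[-0.05, 0.03, 0], [0, 0, 0]], [[0, 0, 0], [0, 0, 0]]])

```text
clock: 4.75
tool_pos: [0.4917, -0.2745, 0.2182]
tcp_rot: [0.748, 0.664, -0.0, -0.0]
force: [-1.1, -0.0, -0.3]
grip_width: 0.0929
grip_force: 0.0
```

```bash
python3 go.py .5043 -.299 .1255 -6.8
python3 - <<'E'
from h import *
p,T=cam('wrist');cv2.imwrite('pics/w1.png',p['pixels'])
z=p['range_z'];v,u=np.mgrid[0:480,0:640]
def fc(p,T):
    dx,dy=u-p['cx'],v-p['cy'];r=np.hypot(dx,dy)+1e-9;th=r/p['fx'];k=np.tan(np.minimum(th,1.5))/r
    c=np.stack([dx*k*z,dy*k*z,z],-1);w=c@T[:3,:3].T+T[:3,3];w[(z==0)|(th>1.4)]=np.nan;return w
np.save('w1.npy',fc(p,T))
import fit
fit.rect('w1',(.46,.56),(-.36,-.24),(.148,.17))
fit.rect('w1',(.46,.56),(-.36,-.24),(.113,.13))
E
```

```text
t 4.75 pos [ 0.4917 -0.2745  0.2182] F [-1.1 -0.  -0.3] T [-0.08  0.12 -0.01] w 0.09289660921337237 g 0.0
shift units [-0.0572  0.0386  0.2318] turn units [-0.0001 -0.      0.0002]
w1 1246 c [ 504.1 -298.2] size [35.7 16.5] ang 83.76 zmed 157.2 mean [ 504.  -296.4  156.7]
w1 4854 c [ 504.2 -298.9] size [81.3 48.5] ang 82.94 zmed 121.6 mean [ 504.  -291.9  121.6]
```

View pics/w1.png

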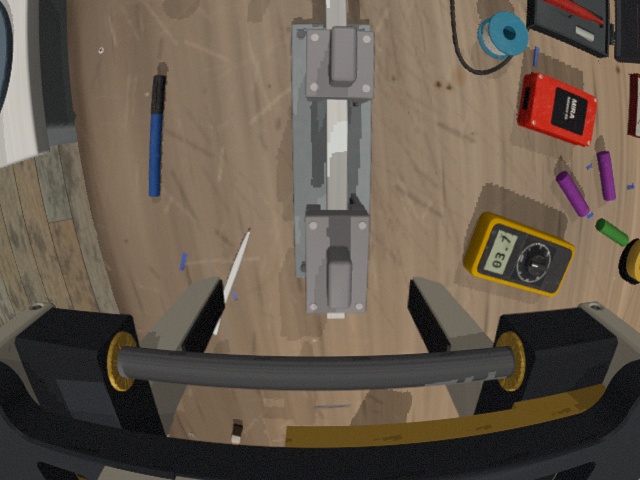

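The wrist view shows the long carrier's tab at about (341,283), centred between the open fingers, and the wrist depth agrees with the top camera. Descending to grip.

drive_tool(increments=[[[-0.055, 0.0386, 0], [0, 0, 0]], [[0, 0, 0.06], [0, 0, 0]], [[0, 0, 0.06], [0, 0, 0]], [[0, 0, 0.06], [0, 0, 0]], [[0, 0, 0.048], [0, 0, 0]], [[0, 0, 0], [0, 0, 0]], [[0, 0, 0], [0, 0, 0]]])

```text
clock: 5.68
tool_pos: [0.5046, -0.2969, 0.1285]
tcp_rot: [0.748, 0.664, 0.0, 0.001]
force: [0.3, -1.0, 0.3]
grip_width: 0.0932
grip_force: 0.0
```

drive_tool(increments=[[[0, 0, 0], [0, 0, 0]], [[0, 0, 0], [0, 0, 0]], [[0, 0, 0], [0, 0, 0]], [[0, 0, 0], [0, 0, 0]], [[0, 0, 0], [0, 0, 0]], [[0, 0, 0], [0, 0, 0]], [[0, 0, 0], [0, 0, 0]], [[0, 0, 0], [0, 0, 0]], [[0, 0, 0], [0, 0, 0]], [[0, 0, 0], [0, 0, 0]]], hand=0, newtons=40)

```text
clock: 6.92
tool_pos: [0.5044, -0.2973, 0.1274]
tcp_rot: [0.748, 0.663, 0.0, 0.0]
force: [0.8, -0.6, -0.4]
grip_width: 0.0159
grip_force: 40.0
```

```bash
python3 go.py .5043 -.299 .227 -6.8
```

```text
t 6.925 pos [ 0.5044 -0.2973  0.1274] F [ 0.8 -0.6 -0.4] T [-0.11 -0.01  0.04] w 0.01585610152432533 g 39.98034596443176
shift units [-0.0043  0.0004 -0.2489] turn units [ 0.      0.     -0.0006]
```

drive_tool(increments=[[[0, 0, -0.02], [0, 0, 0]], [[0, 0, -0.04], [0, 0, 0]], [[0, 0, -0.06], [0, 0, 0]], [[0, 0, -0.06], [0, 0, 0]], [[0, 0, -0.06], [0, 0, 0]], [[0, 0, -0.06], [0, 0, 0]], [[0, 0, -0.06], [0, 0, 0]], [[0, 0, -0.04], [0, 0, 0]], [[0, 0, -0.01], [0, 0, 0]], [[0, 0, 0], [0, 0, 0]], [[0, 0, 0], [0, 0, 0]]])

```text
clock: 8.3
tool_pos: [0.504, -0.2971, 0.2905]
tcp_rot: [0.748, 0.663, -0.0, -0.001]
force: [0.6, -0.7, -2.7]
grip_width: 0.0156
grip_force: 40.0
```

```bash
python3 go.py .5138 .0847 .29 -15.55
python3 - <<'E'
from h import *
p,T=cam('scene');cv2.imwrite('pics/s1.png',cv2.resize(p['pixels'][130:380,180:480],None,fx=2,fy=2))
E
```

```text
t 8.3 pos [ 0.504  -0.2971  0.2905] F [ 0.6 -0.7 -2.7] T [-0.03  0.09 -0.02] w 0.01564063286619445 g 39.97956991195679
shift units [ 0.9504 -0.0905  0.0021] turn units [-0.0005 -0.0002  0.048 ]
```

View pics/s1.png

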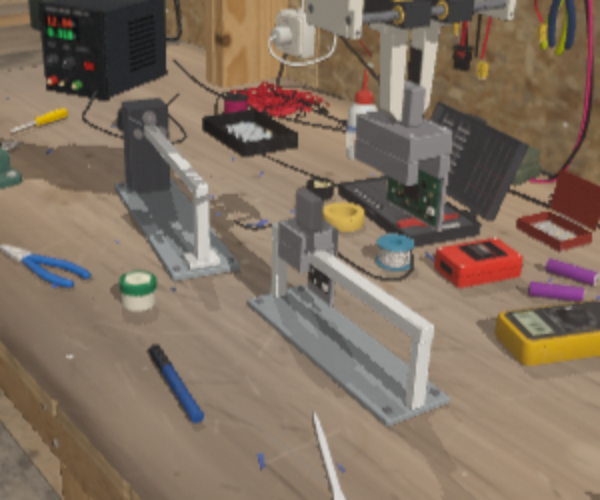

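The carrier is held level in the crop at (410,140), with its plate on the far (+x) side, and the short carrier is undisturbed on the rack. Carrying it over to the rail.

drive_tool(increments=[[[0.04, -0.0036, 0], [0, 0, 0]], [[0.08, -0.0076, 0], [0, 0, 0]], [[0.09, -0.0086, 0], [0, 0, 0]], [[0.09, -0.0086, 0], [0, 0, 0]], [[0.09, -0.0086, 0], [0, 0, 0]], [[0.09, -0.0086, 0], [0, 0, 0]], [[0.09, -0.0086, 0], [0, 0, 0]], [[0.09, -0.0086, 0], [0, 0, 0]], [[0.09, -0.0086, 0], [0, 0, 0]], [[0.09, -0.0086, 0], [0, 0, 0]], [[0.08, -0.0076, 0], [0, 0, 0]], [[0.03, -0.0027, 0], [0, 0, 0]]])

```text
clock: 9.85
tool_pos: [0.5135, 0.0863, 0.2913]
tcp_rot: [0.748, 0.664, -0.0, -0.0]
force: [0.3, 0.1, -3.5]
grip_width: 0.0157
grip_force: 40.0
```

drive_tool(increments=[[[0, 0, 0], [0, 0, 0.012]], [[0, 0, 0], [0, 0, 0.024]], [[0, 0, 0], [0, 0, 0.012]], [[0, 0, 0.04], [0, 0, 0]], [[0, 0, 0.06], [0, 0, 0]], [[0, 0, 0.03], [0, 0, 0]], [[0, 0, 0], [0, 0, 0]], [[0, 0, 0], [0, 0, 0]]])

```text
clock: 10.85
tool_pos: [0.5145, 0.0843, 0.24]
tcp_rot: [0.796, 0.605, 0.0, 0.0]
force: [0.7, -0.0, -1.9]
grip_width: 0.0159
grip_force: 40.0
```

```bash
python3 go.py .5138 .0847 .237 -15.55
python3 - <<'E'
from h import *
import fit
p,T=cam('wrist');cv2.imwrite('pics/w2.png',p['pixels'])
z=p['range_z'];v,u=np.mgrid[0:480,0:640]
dx,dy=u-p['cx'],v-p['cy'];r=np.hypot(dx,dy)+1e-9;th=r/p['fx'];k=np.tan(np.minimum(th,1.5))/r
w=np.stack([dx*k*z,dy*k*z,z],-1)@T[:3,:3].T+T[:3,3];w[(z==0)|(th>1.4)]=np.nan;np.save('w2.npy',w)
print('saddle');fit.rect('w2',(.46,.57),(0,.16),(.222,.24))
print('bar');q=fit.rect('w2',(.5,.57),(.1,.225),(.112,.124))
p,T=cam('top');np.save('t2.npy',cloud(p,T))
print('saddle');fit.rect('t2',(.46,.57),(0,.16),(.22,.24))
print('bar');fit.rect('t2',(.45,.6),(.12,.225),(.112,.124))
p,T=cam('scene');np.save('s2.npy',cloud(p,T))
print('bar');fit.rect('s2',(.45,.6),(.0,.225),(.112,.124))
E
```

```text
t 10.85 pos [0.5145 0.0843 0.24  ] F [ 0.7 -0.  -1.9] T [-0.12  0.06  0.04] w 0.015864673295076542 g 39.97960925102234
shift units [ 0.0005 -0.0019  0.0075] turn units [ 0.0003 -0.0001  0.0001]
saddle
w2 6231 c [513.6  83.5] size [79.6 48.4] ang 74.67 zmed 234.2 mean [520.5 108.1 233.8]
bar
w2 3373 c [535.2 164. ] size [129.8  16.1] ang 74.27 zmed 117.6 mean [535.1 163.8 117.6]
saddle
t2 0 c [0. 0.] size [0. 0.] ang 0.0 zmed nan mean [nan nan nan]
bar
t2 108 c [546.5 197.7] size [38.5 15.2] ang 85.56 zmed 117.3 mean [546.3 203.1 117.2]
bar
s2 231 c [523.  118.4] size [217.8  17.3] ang 74.28 zmed 118.2 mean [518.9 108.7 117.6]
  return _methods._mean(a, axis=axis, dtype=dtype,
  ret = ret.dtype.type(ret / rcount)
fit.py:6: RuntimeWarning: Mean of empty slice.
  print(n,len(q),'c',np.round(c,1),'size',np.round(s,1),'ang',round(a,2),'zmed',np.round(np.median(q[:,2])*1000,1),'mean',np.round(q.mean(0)*1000,1))
  ret = um.true_divide(
```

View pics/w2.png

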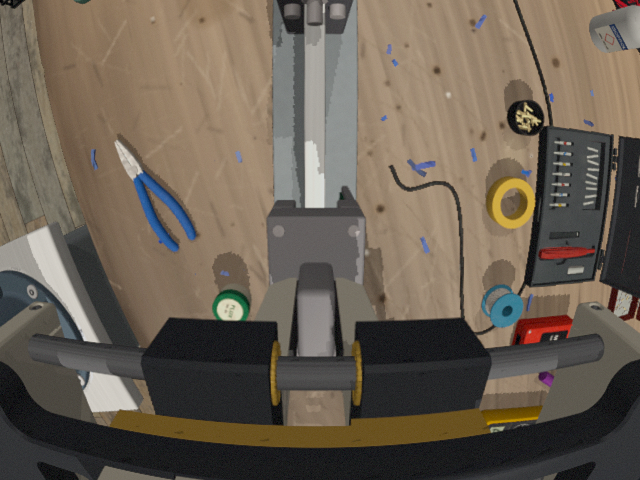

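The wrist view shows the carrier at (315,240), lined up with the bar running up to the pads and plunger at (315,10). It needs about 0.7 mm of sideways correction before lowering.

drive_tool(increments=[[[0, -0.002, 0], [0, 0, 0.001]], [[0, 0, 0.05], [0, 0, 0]], [[0, 0, 0.05], [0, 0, 0]], [[0, 0, 0.05], [0, 0, 0]], [[0, 0, 0.04], [0, 0, 0]], [[0, 0, 0.02], [0, 0, 0]], [[0, 0, 0.012], [0, 0, 0]], [[0, 0, 0], [0, 0, 0]], [[0, 0, 0], [0, 0, 0]]])

```text
clock: 12.12
tool_pos: [0.5136, 0.0845, 0.1511]
tcp_rot: [0.797, 0.604, 0.0, 0.0]
force: [-0.5, 0.3, -1.7]
grip_width: 0.0158
grip_force: 40.0
```

```bash
python3 go.py .5132 .0847 .1454 -15.6
```

```text
t 12.125 pos [0.5136 0.0845 0.1511] F [-0.5  0.3 -1.7] T [-0.06  0.12 -0.05] w 0.015830085526135847 g 39.97953414916992
shift units [ 0.0001 -0.0012  0.0143] turn units [ 0.0002 -0.0001 -0.0007]
```

drive_tool(increments=[[[0, 0, 0.004], [0, 0, 0]], [[0, 0, 0.004], [0, 0, 0]], [[0, 0, 0.004], [0, 0, 0]], [[0, 0, 0], [0, 0, 0]], [[0, 0, 0], [0, 0, 0]]])

```text
clock: 12.75
tool_pos: [0.5134, 0.0846, 0.1458]
tcp_rot: [0.797, 0.604, -0.0, -0.0]
force: [0.3, -0.7, -2.2]
grip_width: 0.0158
grip_force: 40.0
```

drive_tool(increments=[[[0, 0, 0.001], [0, 0, 0]], [[0, 0, 0.001], [0, 0, 0]], [[0, 0, 0], [0, 0, 0]], [[0, 0, 0], [0, 0, 0]]])

```text
clock: 13.25
tool_pos: [0.5135, 0.0846, 0.1454]
tcp_rot: [0.797, 0.604, 0.0, 0.0]
force: [-1.9, -0.4, 4.5]
grip_width: 0.0161
grip_force: 40.0
```

drive_tool(increments=[[[0, 0, 0.001], [0, 0, 0]], [[0, 0, 0], [0, 0, 0]], [[0, 0, 0], [0, 0, 0]]])

```text
clock: 13.62
tool_pos: [0.5135, 0.0845, 0.1454]
tcp_rot: [0.797, 0.604, 0.0, 0.0]
force: [-5.3, -1.1, 11.3]
grip_width: 0.0159
grip_force: 40.0
```

Seated on the bar; the upward force rose to about 11 N. Ease off slightly, then slide.

drive_tool(increments=[[[0, 0, -0.0008], [0, 0, 0]], [[0.005, 0, 0], [0, 0, 0]], [[0.01, 0, 0], [0, 0, 0]], [[0.01, 0, 0], [0, 0, 0]], [[0.01, 0, 0], [0, 0, 0]], [[0.008, 0, 0], [0, 0, 0]], [[0, 0, 0], [0, 0, 0]], [[0, 0, 0], [0, 0, 0]]])

```text
clock: 14.62
tool_pos: [0.5187, 0.101, 0.1454]
tcp_rot: [0.797, 0.604, 0.001, 0.001]
force: [0.9, -2.6, 4.1]
grip_width: 0.0158
grip_force: 40.0
```

```bash
cat > st.py <<'E'
from h import *
import fit,warnings
o=robot.get_obs();u=np.array([.2675,.9636,0]);n=np.array([.9636,-.2675,0])
f=np.array(o['force']);d=np.array(o['tool_pos'])-[.5338,.157,0]
print(o['clock'],'TCP fixture y %.2f x %.2f z %.2f mm'%(d@u*1e3,d@n*1e3,d[2]*1e3),'F along %.1f side %.1f up %.1f'%(f@u,f@n,f[2]),'T along/side/z',np.round([np.dot(o['wrist_torque'],k) for k in(u,n,[0,0,1])],2))
p,T=cam('wrist');z=p['range_z'];cv2.imwrite('pics/w_%.0f.png'%(o['clock']*100),p['pixels'])
v,uu=np.mgrid[0:480,0:640];dx,dy=uu-p['cx'],v-p['cy'];r=np.hypot(dx,dy)+1e-9;th=r/p['fx'];k=np.tan(np.minimum(th,1.5))/r
w=np.stack([dx*k*z,dy*k*z,z],-1)@T[:3,:3].T+T[:3,3];w[(z==0)|(th>1.4)]=np.nan
w=(w-[.5338,.157,0]).reshape(-1,3);q=np.stack([w@n,w@u,w[:,2]],1)*1e3
m=(abs(q[:,0])<22)&(abs(q[:,1])<90)&(abs(q[:,2]-140)<6);s=q[m]
for a,b in((-22,-8),(8,22)):
    k=s[(s[:,0]>a)&(s[:,0]<b)];print('saddle front y',np.round(np.percentile(k[:,1],[98,99.5,100]),1),len(k))
m=(abs(abs(q[:,0])-18)<5)&(q[:,1]>75)&(q[:,1]<110)&(q[:,2]>102)&(q[:,2]<113);k=q[m];print('pads',len(k),np.round(np.percentile(k[:,1],[1,5,20,50]),1) if len(k) else '')
E
python3 st.py
```

```text
14.625 TCP fixture y -58.02 x 0.43 z 145.40 mm F along -2.3 side 1.5 up 4.1 T along/side/z [-0.09 -0.51 -0.01]
saddle front y [-19.6 -19.5 -19.3] 1869
saddle front y [-19.8 -19.6 -19.4] 1869
pads 7 [96.5 96.6 96.9 96.9]
```

drive_tool(increments=[[[0.01, 0, 0], [0, 0, 0]], [[0.02, 0, 0], [0, 0, 0]], [[0.02, 0, 0], [0, 0, 0]], [[0.02, 0, 0], [0, 0, 0]], [[0.02, 0, 0], [0, 0, 0]], [[0.02, 0, 0], [0, 0, 0]], [[0.01, 0, 0], [0, 0, 0]], [[0, 0, 0], [0, 0, 0]]])

```text
clock: 15.68
tool_pos: [0.5317, 0.1474, 0.1454]
tcp_rot: [0.797, 0.604, 0.001, 0.0]
force: [-0.2, -1.7, 5.6]
grip_width: 0.0157
grip_force: 40.0
```

```bash
python3 st.py
```

```text
15.675 TCP fixture y -9.85 x 0.51 z 145.39 mm F along -1.7 side 0.3 up 5.6 T along/side/z [-0.04 -0.43 -0.02]
saddle front y [28.5 28.7 29. ] 1885
saddle front y [28.4 28.6 28.8] 1882
pads 602 [ 96.9  97.2  97.9 101.7]
```

drive_tool(increments=[[[0.01, 0, 0], [0, 0, 0]], [[0.02, 0, 0], [0, 0, 0]], [[0.02, 0, 0], [0, 0, 0]], [[0.02, 0, 0], [0, 0, 0]], [[0.02, 0, 0], [0, 0, 0]], [[0.01, 0, 0], [0, 0, 0]], [[0, 0, 0], [0, 0, 0]], [[0, 0, 0], [0, 0, 0]]])

```text
clock: 16.73
tool_pos: [0.5425, 0.1859, 0.1454]
tcp_rot: [0.797, 0.604, 0.001, 0.0]
force: [0.2, -2.2, 4.7]
grip_width: 0.0159
grip_force: 40.0
```

```bash
python3 st.py
```

```text
16.725 TCP fixture y 30.14 x 0.68 z 145.43 mm F along -2.0 side 0.8 up 4.7 T along/side/z [-0.06 -0.41  0.01]
saddle front y [68.5 68.6 68.9] 1892
saddle front y [68.4 68.6 68.8] 1898
pads 483 [ 97.5  97.8  99.3 102.4]
```

drive_tool(increments=[[[0.005, 0, 0], [0, 0, 0]], [[0.007, 0, 0], [0, 0, 0]], [[0.007, 0, 0], [0, 0, 0]], [[0.007, 0, 0], [0, 0, 0]], [[0.007, 0, 0], [0, 0, 0]], [[0.007, 0, 0], [0, 0, 0]], [[0, 0, 0], [0, 0, 0]], [[0, 0, 0], [0, 0, 0]]])

```text
clock: 17.77
tool_pos: [0.5468, 0.201, 0.1454]
tcp_rot: [0.797, 0.604, 0.001, 0.001]
force: [-0.1, -4.2, 4.8]
grip_width: 0.0159
grip_force: 40.0
```

drive_tool(increments=[[[0.005, 0, 0], [0, 0, 0]], [[0.005, 0, 0], [0, 0, 0]], [[0.005, 0, 0], [0, 0, 0]], [[0.005, 0, 0], [0, 0, 0]], [[0, 0, 0], [0, 0, 0]], [[0, 0, 0], [0, 0, 0]]])

```text
clock: 18.52
tool_pos: [0.5487, 0.2076, 0.1455]
tcp_rot: [0.797, 0.604, -0.001, 0.001]
force: [-2.5, -10.4, 9.7]
grip_width: 0.0156
grip_force: 40.0
```

```bash
python3 st.py
```

```text
18.525 TCP fixture y 52.76 x 0.77 z 145.47 mm F along -10.7 side 0.4 up 9.7 T along/side/z [-0.07 -2.02 -0.02]
saddle front y [89.5 89.9 90. ] 1749
saddle front y [89.4 89.8 90. ] 1755
pads 404 [90.6 90.8 90.9 99.1]
```

drive_tool(increments=[[[0.0025, 0, 0], [0, 0, 0]], [[0.0025, 0, 0], [0, 0, 0]], [[0.0025, 0, 0], [0, 0, 0]], [[0, 0, 0], [0, 0, 0]], [[0, 0, 0], [0, 0, 0]]])

```text
clock: 19.2
tool_pos: [0.5494, 0.2102, 0.1455]
tcp_rot: [0.797, 0.604, -0.001, 0.001]
force: [-2.8, -12.3, 9.9]
grip_width: 0.0158
grip_force: 40.0
```

drive_tool(increments=[[[0.0025, 0, 0], [0, 0, 0]], [[0, 0, 0], [0, 0, 0]], [[0, 0, 0], [0, 0, 0]]])

```text
clock: 19.58
tool_pos: [0.5496, 0.211, 0.1455]
tcp_rot: [0.797, 0.604, -0.001, 0.001]
force: [-2.5, -12.5, 10.0]
grip_width: 0.0156
grip_force: 40.0
```

```bash
python3 st.py
```

```text
19.575 TCP fixture y 56.27 x 0.76 z 145.51 mm F along -12.7 side 1.0 up 10.0 T along/side/z [-0.01 -2.5  -0.  ]
saddle front y [89.4 89.9 90. ] 1551
saddle front y [89.5 89.9 90. ] 1538
pads 372 [93.8 94.1 94.4 98.6]
```

drive_tool(increments=[[[0.002, 0, 0], [0, 0, 0]], [[0, 0, 0], [0, 0, 0]], [[0, 0, 0], [0, 0, 0]]])

```text
clock: 20.0
tool_pos: [0.5498, 0.2117, 0.1455]
tcp_rot: [0.797, 0.604, -0.001, 0.001]
force: [-3.2, -14.5, 11.2]
grip_width: 0.0154
grip_force: 40.0
```

drive_tool(increments=[[[0.002, 0, 0], [0, 0, 0]], [[0, 0, 0], [0, 0, 0]], [[0, 0, 0], [0, 0, 0]]])

```text
clock: 20.38
tool_pos: [0.55, 0.2124, 0.1455]
tcp_rot: [0.797, 0.604, -0.001, 0.001]
force: [-4.0, -14.8, 10.3]
grip_width: 0.0155
grip_force: 40.0
```

drive_tool(increments=[[[0.002, 0, 0], [0, 0, 0]], [[0, 0, 0], [0, 0, 0]], [[0, 0, 0], [0, 0, 0]]])

```text
clock: 20.75
tool_pos: [0.5502, 0.2131, 0.1455]
tcp_rot: [0.797, 0.604, -0.001, 0.001]
force: [-3.0, -13.9, 11.6]
grip_width: 0.016
grip_force: 40.0
```

drive_tool(increments=[[[0.002, 0, 0], [0, 0, 0]], [[0, 0, 0], [0, 0, 0]], [[0, 0, 0], [0, 0, 0]]])

```text
clock: 21.12
tool_pos: [0.5504, 0.2138, 0.1455]
tcp_rot: [0.797, 0.604, -0.001, 0.001]
force: [-3.9, -14.7, 11.8]
grip_width: 0.0158
grip_force: 40.0
```

```bash
sed -i 's/abs(q\[:,1\])<90/abs(q[:,1])<99/' st.py; python3 st.py; ls pics
python3 - <<'E'
from h import *
p,T=cam('wrist');cv2.imwrite('pics/w3.png',cv2.resize(p['pixels'][90:290,215:415],None,fx=3,fy=3))
p,T=cam('scene');cv2.imwrite('pics/s3.png',cv2.resize(p['pixels'][170:280,210:320],None,fx=5,fy=5,interpolation=cv2.INTER_CUBIC))
E
```

```text
21.125 TCP fixture y 59.15 x 0.77 z 145.51 mm F along -15.2 side 0.2 up 11.8 T along/side/z [ 0.01 -2.86 -0.01]
saddle front y [97.4 97.6 97.7] 1895
saddle front y [97.3 97.5 97.6] 1879
pads 242 [96.6 97.1 97.6 99.2]
s1.png
scene0.png
top0.png
w1.png
w2.png
w_1462.png
w_1568.png
w_1673.png
w_1852.png
w_1958.png
w_2112.png
```

View pics/w3.png

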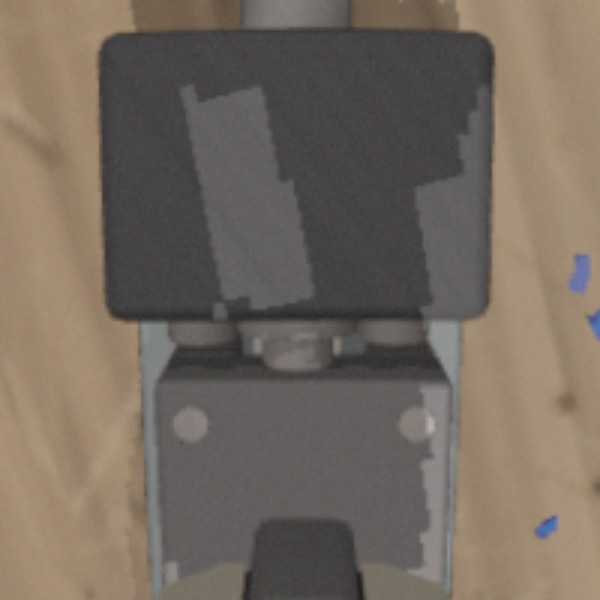

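View pics/s3.png

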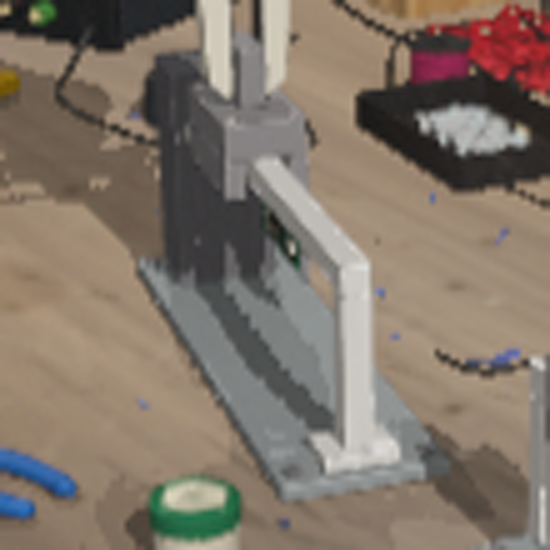

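The wrist crop shows the carrier front (y≈375) square to the block, with the pads (y≈340) almost covered, so contact is close. Continuing in fine steps.

drive_tool(increments=[[[0.001, 0, 0], [0, 0, 0]], [[0, 0, 0], [0, 0, 0]], [[0, 0, 0], [0, 0, 0]]])

```text
clock: 21.65
tool_pos: [0.5504, 0.2139, 0.1456]
tcp_rot: [0.797, 0.604, -0.001, 0.001]
force: [-4.2, -17.8, 12.6]
grip_width: 0.0159
grip_force: 40.0
```

drive_tool(increments=[[[0.001, 0, 0], [0, 0, 0]], [[0, 0, 0], [0, 0, 0]], [[0, 0, 0], [0, 0, 0]]])

```text
clock: 22.02
tool_pos: [0.5505, 0.214, 0.1456]
tcp_rot: [0.797, 0.604, -0.002, 0.002]
force: [-4.1, -19.0, 13.4]
grip_width: 0.0161
grip_force: 40.0
```

drive_tool(increments=[[[0.001, 0, 0], [0, 0, 0]], [[0, 0, 0], [0, 0, 0]], [[0, 0, 0], [0, 0, 0]]])

```text
clock: 22.4
tool_pos: [0.5505, 0.2141, 0.1456]
tcp_rot: [0.797, 0.604, -0.002, 0.002]
force: [-4.4, -20.3, 14.5]
grip_width: 0.0159
grip_force: 40.0
```

drive_tool(increments=[[[0.001, 0, 0], [0, 0, 0]], [[0, 0, 0], [0, 0, 0]], [[0, 0, 0], [0, 0, 0]]])

```text
clock: 22.78
tool_pos: [0.5505, 0.2141, 0.1457]
tcp_rot: [0.797, 0.604, -0.002, 0.002]
force: [-6.6, -22.6, 16.3]
grip_width: 0.0157
grip_force: 40.0
```

```bash
python3 st.py
```

```text
22.775 TCP fixture y 59.53 x 0.83 z 145.66 mm F along -23.5 side -0.3 up 16.3 T along/side/z [ 0.04 -4.47  0.04]
saddle front y [97.6 97.8 98.1] 1889
saddle front y [97.5 97.7 97.9] 1876
pads 218 [96.8 97.2 97.7 99. ]
```

Contact with the pads is confirmed: the TCP has stalled while the force climbs steadily. I'll check the carrier's pitch next.

```bash
cat >> st.py <<'E'
print('tool axis: tilt along bar %.2f, side %.2f deg; yaw of tool y %.2f'%(*np.degrees([R.from_quat(o['tcp_rot']).apply([0,0,1])@k for k in(u,n)]),np.degrees(np.arctan2(*R.from_quat(o['tcp_rot']).apply([0,1,0])[[1,0]]))))
m=(abs(q[:,0])<20)&(q[:,1]>65)&(q[:,1]<95)&(abs(q[:,2]-140)<4);s=q[m]
A=np.c_[s[:,:2],np.ones(len(s))];c=np.linalg.lstsq(A,s[:,2],rcond=None)[0];print('plane slope deg x,y',np.round(np.degrees(c[:2]),2))
E
python3 st.py
```

```text
22.825 TCP fixture y 59.55 x 0.81 z 145.65 mm F along -23.3 side -0.2 up 16.1 T along/side/z [ 0.03 -4.42  0.07]
saddle front y [97.6 97.8 98. ] 1888
saddle front y [97.5 97.7 97.9] 1876
pads 236 [96.8 97.2 97.8 99.1]
tool axis: tilt along bar -0.34, side 0.00 deg; yaw of tool y -15.70
plane slope deg x,y [ 0.12 -0.24]
```

drive_tool(increments=[[[0, 0, 0], [0, 0.001, 0]], [[0, 0, 0], [0, 0.001, 0]], [[0, 0, 0], [0, 0, 0]], [[0, 0, 0], [0, 0, 0]], [[0, 0, 0], [0, 0, 0]]])

```text
clock: 23.5
tool_pos: [0.5505, 0.2141, 0.1455]
tcp_rot: [0.797, 0.604, 0.0, -0.0]
force: [-6.1, -23.1, 15.0]
grip_width: 0.0159
grip_force: 40.0
```

```bash
python3 st.py
```

```text
23.5 TCP fixture y 59.45 x 0.83 z 145.49 mm F along -23.9 side 0.3 up 15.0 T along/side/z [-0.14 -4.52  0.07]
saddle front y [97.5 97.6 97.9] 1874
saddle front y [97.4 97.6 97.8] 1866
pads 252 [96.8 97.1 97.6 99.2]
tool axis: tilt along bar 0.01, side 0.00 deg; yaw of tool y -15.71
plane slope deg x,y [0.08 0.01]
```

drive_tool(increments=[[[0.001, 0, 0], [0, 0.0002, 0]], [[0, 0, 0], [0, 0, 0]], [[0, 0, 0], [0, 0, 0]], [[0, 0, 0], [0, 0, 0]]])

```text
clock: 24.05
tool_pos: [0.5505, 0.2141, 0.1455]
tcp_rot: [0.797, 0.604, 0.0, -0.0]
force: [-5.6, -25.1, 15.1]
grip_width: 0.0156
grip_force: 40.0
```

```bash
python3 st.py
```

```text
24.05 TCP fixture y 59.54 x 0.84 z 145.52 mm F along -25.7 side 1.3 up 15.1 T along/side/z [-0.08 -4.91 -0.05]
saddle front y [97.6 97.7 97.9] 1876
saddle front y [97.5 97.6 97.8] 1860
pads 244 [96.9 97.2 97.9 99.2]
tool axis: tilt along bar 0.01, side -0.00 deg; yaw of tool y -15.70
plane slope deg x,y [ 0.06 -0.13]
```

The carrier is stalled firmly against the pads, square and level, and still gripped. Handing in.

```bash
python3 -c "
from rig import robot
print(robot.job_done())"
```

```text
the job is handed in; nothing more can be done
None
```

The long carrier is on the test rail, pressed squarely against both stop pads with about 26 N along the bar and still gripped at 40 N; I handed the job in at about 24 s, and the hand-in gave no verdict.

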